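Lift the crispbread from the baking sheet to the cooling stand with a turner

TASK

The turner stands on edge in its rack: take it out, lay it down flat on the worktop with its handle side up, let go and take it again so that the blade can be used level. Slide the blade under the round crispbread, lift it on the blade without touching the bread yourself, and set it gently, flat and centred, on the two rails of the cooling stand (the blade fits down between them). Then draw the blade out, lay the turner down flat on the worktop or the empty baking sheet, handle side up, and leave the mill, the jar and the salt cellar where they stand.

Things in the scene. Friction and masses are not known exactly. Their poses are not given: they have to be found in the camera images.
- turner: Metal kitchen turner (spatula), 0.22 kg. Origin: centre of the blade's underside; x to its front edge, y across, z up (handle side). Blade 120 mm long (x -60 to 60), 80 mm wide, 2.5 mm thick, a neck rises from x -48 to -84. Lies stably on its blade; let go leaning to its underside, it tips flat. It starts standing on a long edge of the blade in the rack's slot, its z level (along the rack's -y within 5 degrees), its x along the rack's x.
- turner_grip (a point): Centre of the turner's dark wooden handle, at [-134, 0, 28] mm in the turner's frame, same axes. The handle runs straight along x from -80 to -188 mm, 22 mm wide (y), 26 mm thick (z 15 to 41 mm): its underside is 15 mm above the plane of the blade's underside. At the start it is level, some 50 mm above the worktop, and reaches out of the rack towards the robot.
- crispbread: Round, rigid, brown flat crispbread, 150 mm in diameter, 14 mm thick, 0.11 to 0.22 kg, lying on the sheet. Origin: centre of its underside, z up. Its lower rim is bevelled: the flat underside has radius 64 mm, the edge is 4 mm up at radius 74 mm, so that a blade lying on the sheet rides in under it once the sheet's lip holds the bread.
- sheet: Aluminium baking sheet, fixed, 220 mm long (x), 190 mm wide (y), 4 mm thick. Origin: centre of its underside; x points to the end with its only upturned lip (22 mm high, inner face at x = 105 mm), which faces left as the robot sees it. The other three sides are open and flat. The bread can slide on it. The worktop before its open end is free.
- stand_top (a point): Centre of the top of the fixed steel cooling stand, level with its rail tops, 56 mm above the worktop, beyond the sheet's lip end; x runs along the rails. Two rails 160 mm long, 12 mm wide, 8 mm deep at y = -58 and 58 mm: 104 mm clear between them, open from above and from both ends down to two cross bars 16 mm above the worktop. Legs under the rails.
- rack_slot (a point): Fixed tool rack: middle of the slot floor, on a wooden base of 130 x 80 x 10 mm; x along the slot, z up. Four 8 mm rods rise to 66 mm above the worktop at x = -40 and 40 mm; the slot between them is 7 mm wide. The turner comes out straight up (70 mm clears the rods).
- salt_mill: Turned wooden mill, 56 mm wide, 165 mm high, bystander at the back, under the front of the wall shelf that overhangs the rear of the worktop (keep the arm clear of that shelf). Origin at the centre of its underside.
- clip_jar: Clip-top glass jar, 78 mm wide, 122 mm high, bystander at the back. Origin at the centre of its underside.
- salt_cellar: Round stone salt cellar with wooden lid, 92 mm wide, 76 mm high, bystander at the back. Origin at the centre of its underside.
Mind the look-alikes: they are no part of the job. What is shaped like the part that bears rack_slot but orange is not meant.

How it is judged (in metres and radians):
On the way, in this order (a step that is already met when the one before it is completed fails the run):
1. the turner lies flat outside the rack, handle side up, let go (angle between turner's own z axis and vertical below 0.15 rad and height (world z) of turner below 0.02 m and contact force between the fingers and turner below 0.1 N and horizontal distance between turner and rack_slot above 0.08 m and linear speed of turner below 0.02 m/s), for 0.2 s.
2. the bread is carried on the turner's blade, clear of the baking sheet (contact force between turner and crispbread above 0.4 N and height (world z) of crispbread above 0.04 m and contact force between sheet and crispbread below 0.05 N and angle between crispbread's own z axis and vertical below 0.45 rad), for 0.3 s.
At the end, for the whole second after the job is handed in: The crispbread lies flat on both rails of the stand, its centre within 25 mm of the stand's centre, at rest and clear of the turner; the turner lies flat (within about 8 degrees), handle side up, on the worktop or the baking sheet, at rest (horizontal distance between crispbread and stand_top below 0.025 m and z of crispbread in the frame of stand_top between -0.006 and 0.006 m and angle between crispbread's own z axis and vertical below 0.06 rad and linear speed of each of crispbread, turner below 0.02 m/s and contact force between turner and crispbread below 0.05 N and angle between turner's own z axis and vertical below 0.15 rad and height (world z) of turner below 0.03 m); the robot touches nothing.
It fails at once if the bread is touched with the robot's fingers or arm (contact force between any of the fingers, the arm and crispbread above 1 N).
It fails at once if the bread is crushed, hit or dropped (pressed by the turner with more than 35 N, or more than 60 N on it in all) (contact force between turner and crispbread above 35 N or contact force between anything else and crispbread above 60 N).
It fails at once if the mill, the jar or the salt cellar is shifted by more than 30 mm (distance of any of salt_mill, clip_jar, salt_cellar from where it was at the start of the episode above 0.03 m).
It also fails if it takes over 72 s, if anything falls off the work surface, if the arm or the gripper's body presses on something with over 40 N, if the wrist force passes 120 N, or if a joint passes its speed limit or range.

ROBOT

A 6-joint arm with a two-finger parallel gripper is mounted at the origin on a cart in front of the work surface, level with it; the furniture and walls round the work are solid. World frame = base frame: x ahead of the robot, y to its left, z up, the work surface at z = 0. Lengths are in m, angles in degrees, forces in N, time in s.
With the tool pointing down it reaches from about 0.3 to 0.75 m from the base axis. Payload 8.5 kg.
Tool frame: the origin (TCP) lies on the centre line of the jaws, within the pads' length; the fingertips stand 17 mm ahead of it and the grasp point (between the pads) lies 2 mm behind it (env.tcp_to_tips is the distance from the TCP to the fingertips, in m); z points along the fingers, y is the line along which they close (so a half turn about z gives the same grasp; the last joint's range is limited). The gripper opens to 85 mm and grips with 20 to 120 N. Pads are 22 mm wide; open, the fingers measure 114 mm over their backs; the gripper's body (76 mm by 85 mm) begins 54 mm behind the grasp point. The pads swing forward as they close: fully open they stand 13 mm farther back than shut.
Start: joints at [58.195, 21.807, 74.336, -0, 83.858, -12.336], TCP at [0.183, 0.519, 0.248] pointing down, gripper open.
Joint ranges: [-178.18, 178.18], [-50.72, 133.34], [12.68, 142.11], [-81.47, 261.47], [9.98, 163.14], [-165.26, 165.26]. Speed limits (degrees/s): [136.94, 136.94, 180, 180, 180, 180].

INTERFACE

Orientations are given as a 3x3 rotation matrix whose columns are the frame's x, y, z axes.
In Python, from rig import env gives the robot as it stands. The module is installed in compiled form; this text tells all that it offers.
- The arm moves only by the shell command python3 -m pendant 'ROWS' [FORCE]. ROWS is JSON, a list of rows, each a list of 7 numbers: the opening, from 0 (shut) to 1 (fully open), then the shift along the tool's x, y, z in m, then the turn, a rotation vector about the tool's x, y, z in rad. A call has 1 to 5 rows; each row is the pose to reach, as a shift and turn from the pose commanded when the call began, along the tool's axes at that moment; what a row does not reach only later rows make up. A row lasts 1/8 s, in which the tool goes at most 62.5 mm and 10.7 degrees, less where a joint would pass 70% of its speed; a pose out of reach is approached as far as the arm can. A call with a gripper value outside its range is refused whole. The fingers move at their own pace and stop on an object; FORCE is the grip in N (left out, the last holds). Time passes only in rows, so rows that repeat a pose let the fingers close. It gives the time, the measured TCP pose, the force, the opening and the grip force at its end, in the units of the state.
- env.observe(): the state, without advancing time (a new reading comes with each control period).
- env.get_image(name): name is "scene" or "side" or "wrist"; returns a dict with "image" (480x640x3 uint8, blue, green, red), "fx", "fy", "cx", "cy" (pixels), "k1" (the pictures are not rectified: a ray, as slopes to the right and down, at radius r is drawn at 1 + k1 r^2 times it, then the intrinsics apply), "pose" (4x4, takes a point from camera to world coordinates). Camera axes: x right, y up, looking along -z (the intrinsics and any distortion apply to the point x, -y, -z); pixel columns grow to the right and rows downward; lengths in m; the calibration is good to about 2 mm. A picture is of the moment at which its call begins. There is no depth.
- env.close_job(): hands the job in; it is judged then, once.
Trained networks look in the newest picture that a camera, given by its name, has taken for a name from the list of things; names that differ only in an ending like _2 or _b are one class to them, and where a whole thing is asked for, a point or a joint stands for the part that bears it (a point fixed in the world has none). Each returns a list of dicts, best first, with "conf" (0 to 1); they miss things now and then, are a little off and sometimes report something else, mostly with a low value. They report only what shows in the picture. A call takes as long as a camera call. They do not tell look-alikes from the thing itself.
- env.find_in(camera, thing): "bbox" ([centre column, centre row, width, height] in pixels, round what is visible of it).
- env.trace(camera, thing): "mask" (480x640 bool, what is visible of it) and "bbox" ([centre column, centre row, width, height] in pixels, round what is visible of it).
- env.tip_of(camera, thing): "centre" ([column, row] in pixels: a listed point, or the origin of a listed thing).
The state is a dict: "time_s": time; "q": joint angles; "qvel": joint speeds; "joint_efforts": joint torques, N m; "position": TCP position; "tool_rot": TCP orientation; "ft_force": force on the tool from outside, world axes, zero at the start; "wrist_torque": the same for the moment, N m; "grip_width": finger opening in m; "gripper_force": force on a finger pad.
Only numpy, scipy, OpenCV 4.12 (cv2) and the standard library are available. Lean on these libraries where they do the work, as an engineer would, in place of code of your own. Each camera call takes 0.05 s, during which the arm holds its last target. There are 200 camera calls.

## Working session

There is one attempt and no reset: what is moved stays moved. The work goes in short steps, Python scripts to look and compute and a shell command to move; the robot and the scene stay as the last step left them, time stands still between calls to the robot, and variables do not carry over. Pictures are saved under pics/ and viewed, at most 10 in all, crops included, and the job is handed in when it is done.

```bash
mkdir -p pics; cat > h.py <<'E'
import numpy as np, cv2
from rig import env
def ray(im,uv):
    K=np.array([[im["fx"],0,im["cx"]],[0,im["fy"],im["cy"]],[0,0,1.]])
    p=cv2.undistortPoints(np.array([[uv]],float),K,np.array([im["k1"],0,0,0]))[0,0]
    T=np.array(im["pose"]); return T[:3,3],T[:3,:3]@np.array([p[0],-p[1],-1])
def at(im,uv,z):
    o,d=ray(im,uv); return o+d*(z-o[2])/d[2]
def proj(im,P):
    T=np.array(im["pose"]); c=T[:3,:3].T@(np.array(P)-T[:3,3]); x,y=c[0]/-c[2],-c[1]/-c[2]
    f=1+im["k1"]*(x*x+y*y); return np.array([im["fx"]*x*f+im["cx"],im["fy"]*y*f+im["cy"]])
E
python3 - <<'E'
from h import *
np.set_printoptions(precision=3,suppress=True)
Z=dict(turner=.05,turner_grip=.06,crispbread=.004,sheet=0,stand_top=.056,rack_slot=.01,salt_mill=0,clip_jar=0,salt_cellar=0)
for c in ["scene","side"]:
    im=env.get_image(c); cv2.imwrite(f"pics/{c}0.png",im["image"]); print(c,np.array(im["pose"])[:3,3])
    for t,z in Z.items():
        for d in env.tip_of(c,t)[:3]:
            print(t,round(d["conf"],2),np.array(d["centre"]),at(im,d["centre"],z))
E
```

```text
scene [-0.279 -0.886  0.747]
turner 0.72 [397.9 287.2] [ 0.566 -0.347  0.05 ]
turner_grip 0.94 [386.  323.6] [ 0.421 -0.418  0.06 ]
turner_grip 0.64 [378.3 260.2] [ 0.62  -0.242  0.06 ]
crispbread 0.69 [247.2 251.4] [0.459 0.127 0.004]
sheet 0.64 [244.7 252.1] [0.455 0.135 0.   ]
sheet 0.46 [248.2 251.2] [0.466 0.131 0.   ]
stand_top 0.57 [204.7 208.6] [0.483 0.374 0.056]
rack_slot 0.73 [453.3 359.4] [ 0.475 -0.565  0.01 ]
rack_slot 0.72 [401.1 302.5] [ 0.565 -0.362  0.01 ]
salt_mill 0.64 [380.2 260.9] [ 0.699 -0.192  0.   ]
salt_cellar 0.65 [341.6 247.9] [ 0.677 -0.06   0.   ]
salt_cellar 0.36 [239.6 252.5] [0.443 0.144 0.   ]
side [-0.131 -1.11   1.168]
turner 0.94 [387.3 318.5] [ 0.554 -0.352  0.05 ]
turner_grip 0.69 [357.  355.6] [ 0.421 -0.415  0.06 ]
crispbread 0.56 [264.1 234.6] [0.465 0.129 0.004]
sheet 0.95 [258.9 236.1] [0.451 0.135 0.   ]
stand_top 0.65 [233.5 179.7] [0.478 0.357 0.056]
rack_slot 0.94 [392.9 324.7] [ 0.578 -0.349  0.01 ]
rack_slot 0.77 [415.4 405.1] [ 0.479 -0.567  0.01 ]
salt_mill 0.83 [394.8 274.7] [ 0.698 -0.198  0.   ]
clip_jar 0.59 [337.8 224.9] [0.679 0.062 0.   ]
salt_cellar 0.56 [363.3 247.1] [ 0.688 -0.059  0.   ]
```

```bash
python3 -c "
from rig import env
s=env.observe();print(s)"
```

```text
{'time_s': 1.0, 'q': array([ 5.81954693e+01,  2.18075656e+01,  7.43346391e+01, -1.38231219e-04,
        8.38574562e+01, -1.23361683e+01]), 'qvel': array([ 0.01625949,  0.04105568, -0.00414981, -0.065765  ,  0.00500395,
       -0.04088747]), 'joint_efforts': array([-1.21900648e-03, -4.48330235e+01, -2.31459349e+01, -2.91064343e-04,
        5.81849235e-04, -3.36894698e-05]), 'position': array([0.18330955, 0.51854517, 0.24832031]), 'tool_rot': array([[-9.42825755e-01,  3.33286058e-01,  5.15686553e-06],
       [ 3.33286058e-01,  9.42825755e-01,  3.76421669e-06],
       [-3.60746469e-06,  5.26771183e-06, -1.00000000e+00]]), 'ft_force': array([-0.02603171, -0.08786865, -0.07069129]), 'wrist_torque': array([0.03297237, 0.01670874, 0.08516   ]), 'gripper_force': 0.0, 'grip_width': 0.08573281352332071}
```

View pics/scene0.png

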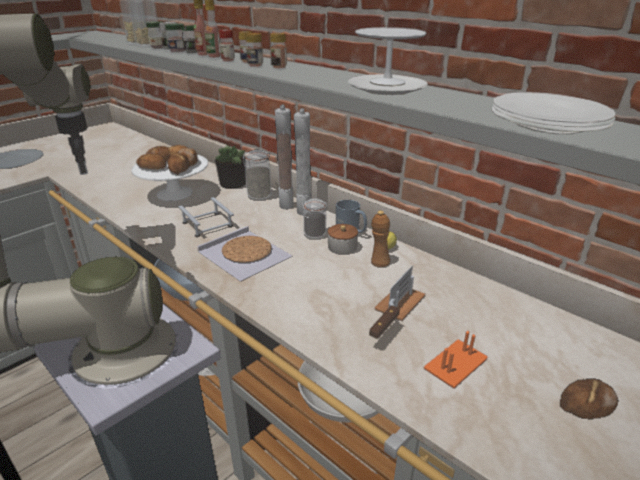

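View pics/side0.png

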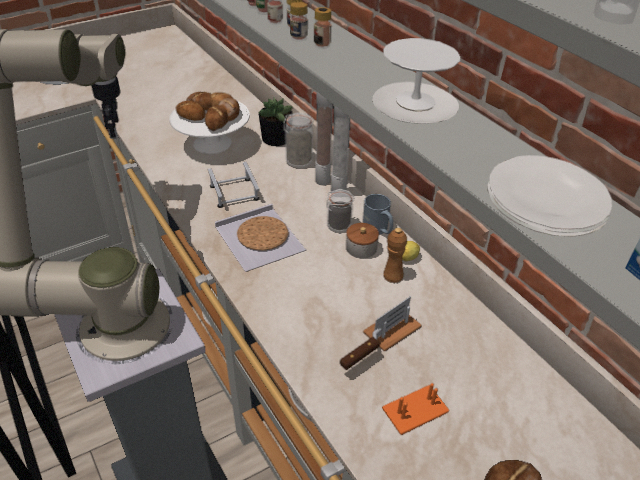

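The scene picture shows the turner in the wooden rack (handle at ~386,322), with the orange look-alike at (455,362). The bread is on the sheet (247,250), and the stand is at (205,215) beyond the lip. The side view agrees, so I'll plan the move above the handle.

```bash
cat >> h.py <<'E'
from scipy.spatial.transform import Rotation as R
np.set_printoptions(precision=4,suppress=True)
def down(phi):  # tool x at heading phi (deg), pointing down
    c,s=np.cos(np.radians(phi)),np.sin(np.radians(phi)); return np.array([[c,s,0],[s,-c,0],[0,0,-1.]])
def plan(wps,p=None,M=None):
    s=env.observe()
    p=np.array(s["position"]) if p is None else np.array(p); M=np.array(s["tool_rot"]) if M is None else M
    for P,N in wps:
        N=M if N is None else N
        P=np.array(P,float); print((M.T@(P-p)).round(4),R.from_matrix(M.T@N).as_rotvec().round(4)); p,M=P,N
E
python3 - <<'E'
from h import *
plan([([.38,.25,.25],down(112)),([.42,-.1,.25],down(64)),([.41,-.37,.25],down(15))])
E
```

```text
[-0.2749 -0.1876 -0.0017] [0.    0.    0.847]
[-0.3395 -0.094   0.    ] [0.     0.     0.8378]
[-0.2471  0.1094  0.    ] [0.     0.     0.8552]
```

```bash
python3 -m pendant '[[1,-0.055,-0.0375,0,0,0,0.17],[1,-0.11,-0.075,0,0,0,0.34],[1,-0.165,-0.1125,0,0,0,0.51],[1,-0.22,-0.15,0,0,0,0.68],[1,-0.275,-0.188,0,0,0,0.847]]'
python3 -m pendant '[[1,-0.055,-0.015,0,0,0,0.17],[1,-0.11,-0.03,0,0,0,0.34],[1,-0.17,-0.045,0,0,0,0.51],[1,-0.23,-0.06,0,0,0,0.68],[1,-0.29,-0.08,0,0,0,0.838]]'
python3 - <<'E'
from h import *
plan([([.41,-.37,.25],down(15))])
E
```

```text
time_s: 1.62
position: [0.3688, 0.2646, 0.2486]
tool_rot: [[-0.37, 0.929, 0.001], [0.929, 0.37, 0.0], [0.0, 0.001, -1.0]]
ft_force: [0.7, -0.2, -0.0]
grip_width: 0.0852
gripper_force: 0.0
time_s: 2.25
position: [0.4023, -0.0339, 0.2486]
tool_rot: [[0.443, 0.896, 0.001], [0.896, -0.443, -0.0], [0.0, 0.001, -1.0]]
ft_force: [0.7, 0.6, 0.4]
grip_width: 0.0853
gripper_force: 0.0
[-0.2979  0.156  -0.0013] [ 0.0008 -0.0006  0.8497]
```

```bash
python3 -m pendant '[[1,-0.055,0.03,0,0,0,0.17],[1,-0.11,0.06,0,0,0,0.34],[1,-0.165,0.09,0,0,0,0.51],[1,-0.22,0.12,0,0,0,0.68],[1,-0.275,0.15,0,0,0,0.85]]' | head -3
python3 -m pendant '[[1,0,0,0,0,0,0],[1,0,0,0,0,0,0]]' | head -3
python3 - <<'E'
from h import *
im=env.get_image("wrist"); cv2.imwrite("pics/w1.png",im["image"]); print(np.array(im["pose"]))
for t,z in dict(turner=.05,turner_grip=.05,rack_slot=.01,salt_mill=0).items():
    for d in env.tip_of("wrist",t)[:3]: print(t,round(d["conf"],2),np.array(d["centre"]),at(im,d["centre"],z))
E
```

```text
time_s: 2.88
position: [0.4162, -0.3461, 0.2484]
tool_rot: [[0.966, 0.258, 0.0], [0.258, -0.966, -0.0], [0.0, 0.0, -1.0]]
time_s: 3.12
position: [0.4162, -0.3436, 0.2481]
tool_rot: [[0.964, 0.264, -0.0], [0.264, -0.964, 0.001], [-0.0, -0.001, -1.0]]
[[ 0.2646  0.9163  0.3007  0.4938]
 [-0.9644  0.2515  0.0823 -0.3231]
 [-0.0003 -0.3118  0.9502  0.3734]
 [ 0.      0.      0.      1.    ]]
turner 0.55 [378.9  31.8] [ 0.5636 -0.3541  0.05  ]
turner_grip 0.69 [389.6 204.3] [ 0.4397 -0.4052  0.05  ]
rack_slot 0.74 [374.2  32.4] [ 0.5708 -0.3542  0.01  ]
rack_slot 0.57 [556.9 203.7] [ 0.4762 -0.5711  0.01  ]
salt_mill 0.59 [384.6 206.5] [ 0.4279 -0.4138  0.    ]
```

View pics/w1.png

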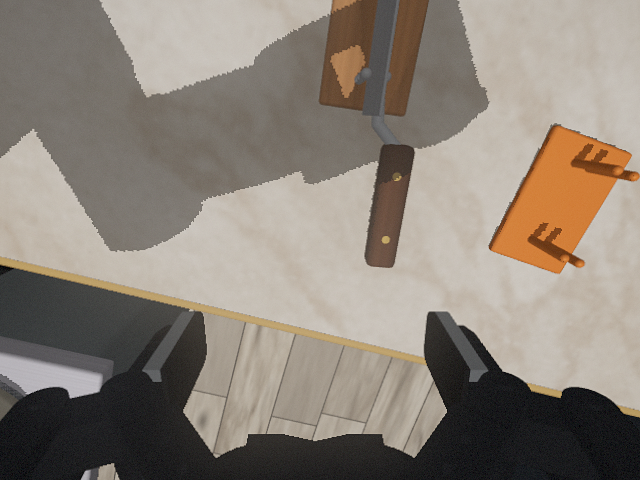

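The wrist picture shows the handle running from (380,266) at its near end to (397,146) at its far end. I'll measure its line in the top plane (z about 0.061).

```bash
python3 - <<'E'
from h import *
im=env.get_image("wrist")
z=.061
a=at(im,(380,266),z);b=at(im,(397.5,146),z);print(a,b,np.linalg.norm(b-a),np.degrees(np.arctan2(b[1]-a[1],b[0]-a[0])),(a+b)/2)
m=(a+b)/2; ang=np.degrees(np.arctan2(b[1]-a[1],b[0]-a[0]))
# check with scene/side
for c in("scene","side"):
    i2=env.get_image(c); print(c,proj(i2,[m[0],m[1],.05]),at(i2,env.tip_of(c,"turner_grip")[0]["centre"],.05))
plan([([m[0],m[1],.12],down(ang)),([m[0],m[1],.054],down(ang))])
E
```

```text
[ 0.3868 -0.4122  0.061 ] [ 0.4888 -0.3928  0.061 ] 0.10381878634572016 10.751472710795616 [ 0.4378 -0.4025  0.061 ]
scene [384.6607 320.3664] [ 0.4391 -0.403   0.05  ]Traceback (most recent call last):
  File "<stdin>", line 8, in <module>
IndexError: list index out of range
```

```bash
python3 - <<'E'
from h import *
plan([([.438,-.403,.12],down(11)),([.438,-.403,.049],down(11))])
E
```

```text
[0.0051 0.0628 0.1284] [ 0.0001 -0.      0.0752]
[0.    0.    0.071] [0. 0. 0.]
```

```bash
python3 -m pendant '[[1,0.005,0.035,0.05,0,0,0.075],[1,0.005,0.063,0.09,0,0,0.075],[1,0.005,0.063,0.128,0,0,0.075],[0.7,0.005,0.063,0.128,0,0,0.075]]' | head -3
python3 -m pendant '[[0.6,0,0,0.04,0,0,0],[0.6,0,0,0.071,0,0,0],[0.6,0,0,0.071,0,0,0],[0.2,0,0,0.071,0,0,0],[0,0,0,0.071,0,0,0]]' 60
python3 -m pendant '[[0,0,0,0,0,0,0],[0,0,0,0,0,0,0],[0,0,0,0,0,0,0]]' 100
```

```text
time_s: 4.12
position: [0.4371, -0.4025, 0.1179]
tool_rot: [[0.982, 0.19, -0.003], [0.19, -0.982, 0.005], [-0.002, -0.005, -1.0]]
time_s: 4.75
position: [0.4385, -0.4044, 0.0516]
tool_rot: [[0.982, 0.19, 0.003], [0.19, -0.982, -0.003], [0.002, 0.004, -1.0]]
ft_force: [-0.6, -1.2, 3.5]
grip_width: 0.0248
gripper_force: 59.1
time_s: 5.12
position: [0.4384, -0.4045, 0.0514]
tool_rot: [[0.982, 0.19, 0.003], [0.19, -0.982, -0.003], [0.002, 0.004, -1.0]]
ft_force: [-2.4, -1.9, 7.2]
grip_width: 0.0245
gripper_force: 99.5
```

```bash
python3 -m pendant '[[0,0,0,-0.03,0,0,0],[0,0,0,-0.06,0,0,0],[0,0,0,-0.09,0,0,0],[0,0,0,-0.12,0,0,0],[0,0,0,-0.12,0,0,0]]'
python3 - <<'E'
from h import *
d=down(90); t=d@R.from_rotvec([np.radians(-55),0,0]).as_matrix()
d2=down(50)
plan([([.45,-.32,.2],d2),([.46,-.24,.2],d),([.48,-.22,.12],t),([.48,-.22,.055],t)]); print(t)
E
```

```text
time_s: 5.75
position: [0.4383, -0.4039, 0.1716]
tool_rot: [[0.982, 0.191, 0.003], [0.191, -0.982, -0.004], [0.002, 0.004, -1.0]]
ft_force: [0.4, 1.1, -3.1]
grip_width: 0.0242
gripper_force: 98.2
[ 0.0276 -0.08   -0.0287] [ 0.0048 -0.0003 -0.6805]
[ 0.0677 -0.0438  0.    ] [ 0.      0.     -0.6981]
[0.02 0.02 0.08] [-0.9599  0.      0.    ]
[ 0.     -0.0532  0.0373] [0. 0. 0.]
[[ 0.      0.5736  0.8192]
 [ 1.     -0.     -0.    ]
 [ 0.      0.8192 -0.5736]]
```

```bash
python3 -m pendant '[[0,0.007,-0.02,-0.01,0,0,-0.17],[0,0.014,-0.04,-0.02,0,0,-0.34],[0,0.021,-0.06,-0.029,0,0,-0.51],[0,0.028,-0.08,-0.029,0,0,-0.68]]' | head -3
python3 -m pendant '[[0,0.017,-0.011,0,0,0,-0.175],[0,0.034,-0.022,0,0,0,-0.35],[0,0.05,-0.033,0,0,0,-0.525],[0,0.068,-0.044,0,0,0,-0.698],[0,0.068,-0.044,0,0,0,-0.698]]' | head -3
python3 -m pendant '[[0,0,0,0,-0.18,0,0],[0,0,0,0,-0.36,0,0],[0,0.005,0.005,0.02,-0.54,0,0],[0,0.01,0.01,0.04,-0.72,0,0],[0,0.02,0.02,0.06,-0.9,0,0]]'
python3 - <<'E'
from h import *
d=down(90); t=d@R.from_rotvec([np.radians(-55),0,0]).as_matrix()
plan([([.48,-.22,.055],t)]);print(env.observe()["q"])
E
```

```text
time_s: 6.25
position: [0.4499, -0.3187, 0.1976]
tool_rot: [[0.639, 0.769, -0.001], [0.769, -0.639, 0.001], [-0.0, -0.001, -1.0]]
time_s: 6.88
position: [0.4599, -0.2379, 0.1973]
tool_rot: [[-0.0, 1.0, -0.001], [1.0, 0.0, 0.001], [0.001, -0.001, -1.0]]
time_s: 7.5
position: [0.4777, -0.2198, 0.1507]
tool_rot: [[-0.024, 0.722, 0.692], [0.999, 0.002, 0.032], [0.022, 0.692, -0.721]]
ft_force: [1.1, -0.2, -2.4]
grip_width: 0.0243
gripper_force: 98.3
[-0.0024 -0.0646  0.0706] [-0.1953 -0.0324 -0.0009]
[ -53.9071   19.3323  113.0993   64.5649   39.8036 -103.9845]
```

```bash
python3 -m pendant '[[0,0,-0.02,0.02,-0.1,-0.02,0],[0,-0.002,-0.04,0.045,-0.195,-0.032,0],[0,-0.002,-0.0646,0.07,-0.195,-0.032,0],[0,-0.002,-0.0646,0.07,-0.195,-0.032,0]]'
python3 - <<'E'
from h import *
d=down(90); t=d@R.from_rotvec([np.radians(-55),0,0]).as_matrix()
plan([([.48,-.22,.045],t)]);
im=env.get_image("side"); cv2.imwrite("pics/s2.png",cv2.resize(im["image"][220:420,240:480],(720,600)))
E
```

```text
time_s: 8.0
position: [0.4792, -0.2196, 0.0537]
tool_rot: [[-0.0, 0.578, 0.816], [1.0, -0.003, 0.002], [0.004, 0.816, -0.578]]
ft_force: [-0.0, 0.3, -1.4]
grip_width: 0.024
gripper_force: 98.5
[-0.0004 -0.0066  0.0057] [-0.0053 -0.0024 -0.0027]
```

View pics/s2.png

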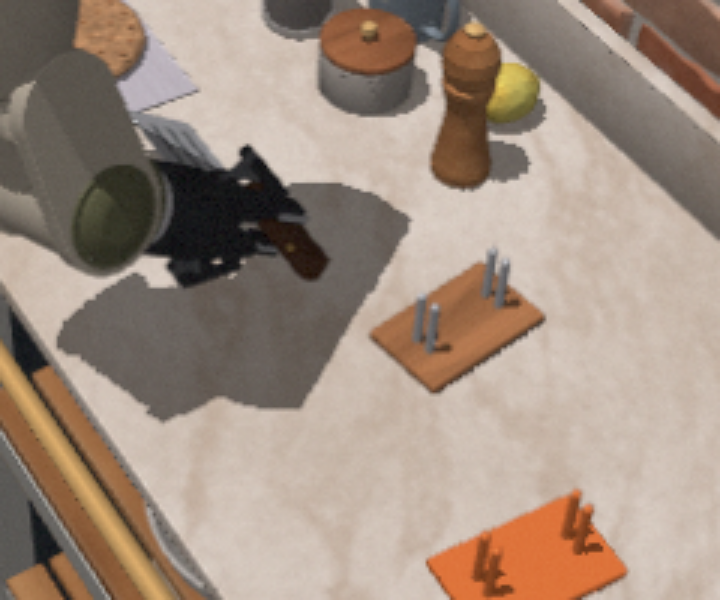

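The picture shows the turner held tilted, with the handle at (290,235) and the blade at (180,140), well clear of the rack. Next I'll lower it until it touches.

```bash
python3 -m pendant '[[0,0,-0.004,0.003,0,0,0],[0,0,-0.0065,0.0046,0,0,0],[0,0,-0.0065,0.0046,0,0,0]]'|sed -n '1,4p'

```

```text
time_s: 8.43
position: [0.4803, -0.219, 0.0488]
tool_rot: [[-0.005, 0.575, 0.818], [1.0, 0.003, 0.003], [-0.001, 0.818, -0.575]]
ft_force: [0.1, -0.6, -1.8]
```

```bash
python3 -m pendant '[[0,0,-0.0025,0.0017,0,0,0],[0,0,-0.0033,0.0023,0,0,0],[0,0,-0.0033,0.0023,0,0,0]]'|sed -n '1,4p'

```

```text
time_s: 8.8
position: [0.4809, -0.2197, 0.046]
tool_rot: [[-0.003, 0.571, 0.821], [1.0, 0.002, 0.002], [-0.001, 0.821, -0.571]]
ft_force: [-3.6, -4.4, 11.5]
```

```bash
python3 -m pendant '[[0.42,0,0,0,0,0,0],[0.42,0,0,0,0,0,0],[0.42,0,0,-0.015,0,0,0],[0.42,0,0,-0.04,0,0,0],[0.42,0,0,-0.07,0,0,0]]'
python3 -m pendant '[[0.42,0,0,-0.03,0,0,0],[0.42,0,0,-0.03,0.18,0,0],[0.42,0,0.03,-0.06,0.36,0,0],[0.42,0,0.04,-0.1,0.54,0,0],[0.42,0,0.05,-0.12,0.72,0,0]]'
python3 - <<'E'
from h import *
plan([([.42,-.2,.25],down(90))])
E
```

```text
time_s: 9.43
position: [0.4217, -0.2184, 0.0851]
tool_rot: [[-0.005, 0.576, 0.818], [1.0, 0.002, 0.005], [0.001, 0.818, -0.576]]
ft_force: [-0.7, 0.1, -1.1]
grip_width: 0.0358
gripper_force: 1.0
time_s: 10.05
position: [0.3682, -0.2139, 0.176]
tool_rot: [[-0.053, 0.842, 0.537], [0.998, 0.025, 0.06], [0.037, 0.539, -0.841]]
ft_force: [0.9, -0.4, 0.1]
grip_width: 0.036
gripper_force: 0.0
[ 0.0139  0.0838 -0.0336] [ 0.5686 -0.0514  0.041 ]
```

```bash
python3 -m pendant '[[0.8,0,0.02,-0.01,0.15,0,0],[0.8,0.005,0.04,-0.02,0.3,-0.02,0.02],[0.8,0.014,0.084,-0.034,0.45,-0.05,0.04],[0.8,0.014,0.084,-0.034,0.5686,-0.051,0.041],[0.8,0.014,0.084,-0.034,0.5686,-0.051,0.041]]' | head -3
python3 - <<'E'
from h import *
im=env.get_image("wrist"); cv2.imwrite("pics/w3.png",im["image"]); print(np.array(im["pose"])[:3,3])
for t,z in dict(turner=.0,turner_grip=.028,crispbread=.004,sheet=0).items():
    for d in env.tip_of("wrist",t)[:2]: print(t,round(d["conf"],2),np.array(d["centre"]),at(im,d["centre"],z))
E
```

```text
time_s: 10.68
position: [0.4214, -0.2, 0.2501]
tool_rot: [[-0.003, 1.0, 0.005], [1.0, 0.003, -0.0], [-0.0, 0.005, -1.0]]
[ 0.4206 -0.1203  0.3753]
turner 0.64 [328.  111.5] [ 0.4354 -0.118   0.    ]
turner 0.61 [582.7 198.3] [ 0.6912 -0.2002  0.    ]
turner_grip 0.75 [291.7 247.2] [ 0.4009 -0.2426  0.028 ]
```

View pics/w3.png

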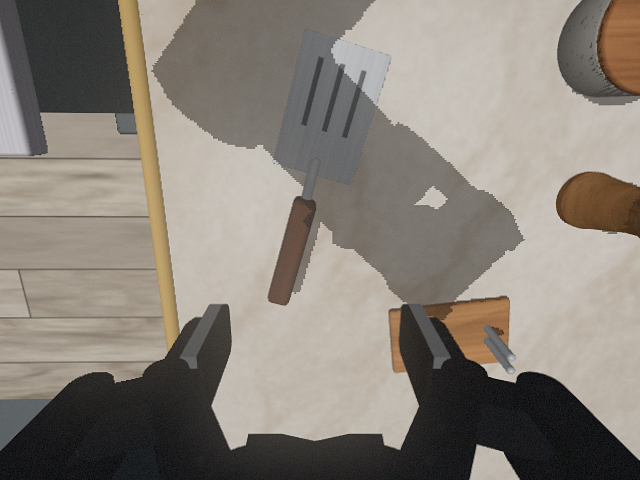

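The turner lies flat, handle side up, with the handle from (305,199) to (280,302). I'll measure the handle line, and the sheet, bread and stand from the fixed cameras' masks.

```bash
python3 - <<'E'
from h import *
im=env.get_image("wrist")
z=.04
a=at(im,(280,302),z);b=at(im,(305,199),z);ang=np.degrees(np.arctan2(b[1]-a[1],b[0]-a[0]));m=(a+b)/2
print(a,b,np.linalg.norm(b-a),ang,m)
for d in env.trace("wrist","turner")[:1]:
    M=d["mask"]; print(d["conf"],M.sum())
# blade corners at z=.0025
for uv in [(306,30),(391,55),(350,184),(275,162)]: print(at(im,uv,.0025))
for c in ("scene","side"):
    i=env.get_image(c)
    for t,z in dict(sheet=.004,crispbread=.018,stand_top=.056).items():
        for d in env.trace(c,t)[:1]:
            cs=max(cv2.findContours(d["mask"].astype(np.uint8),0,1)[0],key=cv2.contourArea)
            P=np.array([at(i,p[0].astype(float),z)[:2] for p in cs],np.float32)
            print(c,t,round(d["conf"],2),cv2.minAreaRect(P), d["bbox"])
    for t,z in dict(crispbread=.004,sheet=0,stand_top=.056).items():
        for d in env.tip_of(c,t)[:2]: print(c,t,round(d["conf"],2),at(i,d["centre"],z))
i=env.get_image("side"); cv2.imwrite("pics/s4.png",cv2.resize(i["image"][140:290,190:340],(600,600),interpolation=cv2.INTER_CUBIC))
plan([([m[0],m[1],.12],down(ang))])
E
```

```text
[ 0.3879 -0.2955  0.04  ] [ 0.4132 -0.1929  0.04  ] 0.10567843120946621 76.15936405645924 [ 0.4006 -0.2442  0.04  ]
0.96 14433
[ 0.4146 -0.0517  0.0025]
[ 0.4898 -0.0713  0.0025]
[ 0.4569 -0.186   0.0025]
[ 0.3838 -0.1646  0.0025]
scene crispbread 0.91 ((0.4551418423652649, 0.1244664192199707), (0.15559594333171844, 0.15102683007717133), 34.25669860839844) [246.7, 248.7, 53.6, 32.2]
scene stand_top 0.62 ((0.4581327438354492, 0.3314899206161499), (0.24195335805416107, 0.16158397495746613), 78.10606384277344) [207.4, 218.2, 53.7, 41.5]
scene crispbread 0.71 [0.4595 0.1362 0.004 ]
scene stand_top 0.73 [0.4864 0.3835 0.056 ]
side sheet 0.7 ((0.4469480514526367, 0.13468509912490845), (0.24930283427238464, 0.19469189643859863), 86.1680908203125) [260.5, 237.5, 91.4, 71.4]
side crispbread 0.67 ((0.4494589567184448, 0.12873776257038116), (0.15444239974021912, 0.12870049476623535), 73.89130401611328) [260.9, 235.3, 48.4, 36.0]
side stand_top 0.68 ((0.46781545877456665, 0.3374474346637726), (0.20666228234767914, 0.1410047858953476), 77.80264282226562) [234.9, 189.2, 53.5, 39.1]
side crispbread 0.66 [0.4572 0.1309 0.004 ]
side sheet 0.71 [0.4372 0.1236 0.    ]
side sheet 0.39 [ 0.6846 -0.062   0.    ]
side stand_top 0.86 [0.4831 0.3685 0.056 ]
side stand_top 0.66 [ 0.3946 -0.1616  0.056 ]
[-0.0438 -0.0216  0.1301] [ 0.006  -0.0004  0.2431]
```

View pics/s4.png

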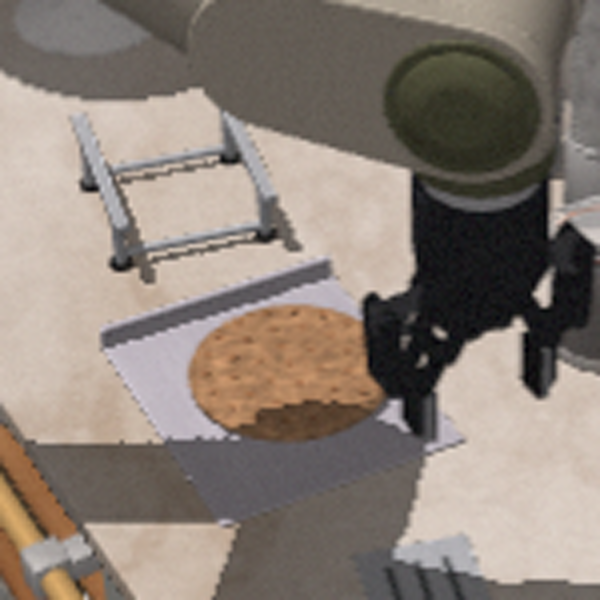

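The crop shows the sheet with its lip to the left and the bread a few cm short of the lip. The stand's rails run roughly along the sheet's x. I'll grip the handle and work out the rail and sheet lines.

```bash
python3 - <<'E'
from h import *
i=env.get_image("side")
f=lambda u,v,z: at(i,(u/4+190,v/4+140),z)
q=[f(80,117,.056),f(123,225,.056),f(226,113,.056),f(272,202,.056)]
print("rails",*q,np.mean(q,0)); 
for a,b in((1,0),(3,2)): d=q[b]-q[a]; print(np.degrees(np.arctan2(d[1],d[0])),np.linalg.norm(d))
s=[f(463,438,.004),f(227,523,.004),f(104,335,.022),f(328,262,.022)]
print("sheet",*s,np.mean(s,0))
for a,b in((1,2),(0,3)): d=s[b]-s[a]; print(np.degrees(np.arctan2(d[1],d[0])),np.linalg.norm(d))
plan([([.4008,-.246,.10],down(75)),([.4008,-.246,.030],down(75))])
E
```

```text
rails [0.4381 0.4471 0.056 ] [0.4079 0.298  0.056 ] [0.5415 0.3935 0.056 ] [0.5185 0.2677 0.056 ] [0.4765 0.3516 0.056 ]
78.57041052817523 0.15211349441185887
79.62315089876918 0.12791200774447736
sheet [0.5369 0.0113 0.004 ] [0.3528 0.0173 0.004 ] [0.3561 0.2248 0.022 ] [0.54   0.2195 0.022 ] [0.4465 0.1182 0.013 ]
89.07426236546115 0.20832783200079702
89.14752779689944 0.209050944075591
[-0.0455 -0.0215  0.1501] [ 0.006  -0.0004  0.2633]
[0.   0.   0.07] [0. 0. 0.]
```

```bash
python3 -m pendant '[[0.7,-0.02,-0.01,0.04,0.003,0,0.13],[0.7,-0.0455,-0.0215,0.09,0.006,0,0.263],[0.7,-0.0455,-0.0215,0.15,0.006,0,0.263],[0.7,-0.0455,-0.0215,0.15,0.006,0,0.263]]' | head -3
python3 -m pendant '[[0.6,0,0,0.035,0,0,0],[0.6,0,0,0.07,0,0,0],[0.6,0,0,0.07,0,0,0],[0.2,0,0,0.07,0,0,0],[0,0,0,0.07,0,0,0]]' 60
python3 -m pendant '[[0,0,0,0,0,0,0],[0,0,0,0,0,0,0],[0,0,0,0,0,0,0]]' 120
```

```text
time_s: 12.32
position: [0.3994, -0.2449, 0.0976]
tool_rot: [[0.259, 0.966, -0.005], [0.966, -0.259, 0.006], [0.005, -0.007, -1.0]]
time_s: 12.95
position: [0.4015, -0.2466, 0.0319]
tool_rot: [[0.258, 0.966, 0.002], [0.966, -0.258, -0.002], [-0.001, 0.003, -1.0]]
ft_force: [0.2, -1.7, 5.1]
grip_width: 0.021
gripper_force: 60.5
time_s: 13.32
position: [0.4015, -0.2467, 0.0317]
tool_rot: [[0.258, 0.966, 0.002], [0.966, -0.258, -0.002], [-0.001, 0.003, -1.0]]
ft_force: [-1.2, -1.1, 9.8]
grip_width: 0.0201
gripper_force: 118.0
```

```bash
python3 -m pendant '[[0,0,0,-0.02,0,0,0],[0,0,0,-0.05,0,0,0],[0,0,0,-0.05,0,0,0]]' | sed -n '2,4p'
python3 - <<'E'
from h import *
plan([([.455,-.215,.08],down(89))])
E
```

```text
position: [0.4015, -0.2467, 0.0821]
tool_rot: [[0.258, 0.966, 0.003], [0.966, -0.258, -0.003], [-0.002, 0.004, -1.0]]
ft_force: [0.3, 0.9, -1.8]
[0.0444 0.0435 0.0022] [ 0.0039  0.0027 -0.2439]
```

```bash
python3 -m pendant '[[0,0.02,0.02,0,0,0,-0.12],[0,0.0444,0.0435,0,0,0,-0.244],[0,0.0444,0.0435,0,0,0,-0.244],[0,0.0444,0.0435,0,0,0,-0.244]]' | sed -n '2,4p'
python3 - <<'E'
from h import *
im=env.get_image("wrist"); cv2.imwrite("pics/w5.png",im["image"]); print(np.array(im["pose"]))
for t,z in dict(crispbread=.004,sheet=0,turner=.05,stand_top=.056).items():
    for d in env.tip_of("wrist",t)[:2]: print(t,round(d["conf"],2),np.array(d["centre"]),at(im,d["centre"],z))
d=env.trace("wrist","crispbread")
if d:
    cs=max(cv2.findContours(d[0]["mask"].astype(np.uint8),0,1)[0],key=cv2.contourArea); print(d[0]["conf"],d[0]["bbox"])
    P=np.array([at(im,p[0].astype(float),.018)[:2] for p in cs],np.float32); print(cv2.minEnclosingCircle(P),P.min(0),P.max(0))
E
```

```text
position: [0.4537, -0.2143, 0.0795]
tool_rot: [[0.018, 1.0, -0.001], [1.0, -0.018, 0.001], [0.001, -0.001, -1.0]]
ft_force: [-0.3, -0.3, -2.1]
[[ 0.9998  0.017   0.0058  0.4554]
 [-0.018   0.95    0.3116 -0.1348]
 [-0.0002 -0.3117  0.9502  0.2049]
 [ 0.      0.      0.      1.    ]]
```

View pics/w5.png

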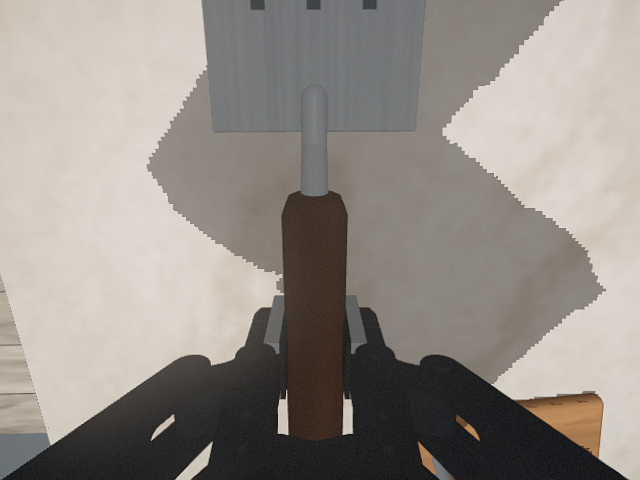

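The turner sits straight in the grip, with the handle centred at column ~316 and the blade's rear edge spanning columns 213–417 at row 131. I'll take one more bread measurement from the fixed cameras.

```bash
python3 - <<'E'
from h import *
for c in ("scene","side"):
    i=env.get_image(c)
    for d in env.trace(c,"crispbread")[:1]:
        cs=max(cv2.findContours(d["mask"].astype(np.uint8),0,1)[0],key=cv2.contourArea)
        cs=cv2.convexHull(cs)
        P=np.array([at(i,p[0].astype(float),.013)[:2] for p in cs],np.float32)
        print(c,round(d["conf"],2),d["bbox"],cv2.minEnclosingCircle(P),P.min(0),P.max(0))
        # model silhouettes: compare bbox for candidates
        th=np.linspace(0,2*np.pi,60)
        def bb(p):
            Q=np.array([proj(i,[p[0]+.075*np.cos(t),p[1]+.075*np.sin(t),z]) for z in (.009,.018) for t in th]); lo,hi=Q.min(0),Q.max(0); return np.r_[(lo+hi)/2]
        from scipy.optimize import least_squares
        r=least_squares(lambda p: bb(p)-d["bbox"][:2],[.46,.13],diff_step=1e-3); print(r.x,r.cost)
    for d in env.tip_of(c,"crispbread")[:1]: print(at(i,d["centre"],.004))
E
```

```text
[0.451  0.1332 0.004 ]
side 0.67 [263.1, 234.1, 50.3, 37.0] ((0.46204861998558044, 0.12957434356212616), 0.07857777923345566) [0.386 0.052] [0.5323 0.2075]
[0.4598 0.1244] 1.4038240503176554e-23
[0.6793 0.0591 0.004 ]
```

```bash
python3 -m pendant '[[0,0.02,0,0.015,0,0,0],[0,0.04,0,0.028,0,0,0],[0,0.06,0,0.03,0,-0.018,0],[0,0.06,0,0.034,0,-0.018,0],[0,0.06,0,0.036,0,-0.018,0]]' | sed -n '2,4p'
python3 -m pendant '[[0,0,0,0.004,0,0,0],[0,0,0,0.005,0,0,0],[0,0,0,0.005,0,0,0]]' | sed -n '2,4p'
```

```text
position: [0.4556, -0.1549, 0.0441]
tool_rot: [[0.018, 1.0, 0.0], [1.0, -0.017, -0.018], [-0.018, 0.001, -1.0]]
ft_force: [-0.1, 0.8, -1.2]
position: [0.4555, -0.1548, 0.0392]
tool_rot: [[0.018, 1.0, 0.0], [1.0, -0.018, -0.018], [-0.018, 0.001, -1.0]]
ft_force: [0.8, -1.3, -0.2]
```

```bash
python3 -m pendant '[[0,0,0,0.002,0,0,0],[0,0.01,0,0.0018,0,0,0],[0,0.02,0,0.0016,0,0,0],[0,0.03,0,0.0014,0,0,0],[0,0.03,0,0.0014,0,0,0]]' | sed -n '2,4p'
python3 -m pendant '[[0,0.01,0,-0.0002,0,0,0],[0,0.02,0,-0.0004,0,0,0],[0,0.03,0,-0.0005,0,0,0],[0,0.03,0,-0.0005,0,0,0]]' | sed -n '2,4p'
python3 - <<'E'
from h import *
for c in ("scene","side"):
    i=env.get_image(c)
    for d in env.trace(c,"crispbread")[:1]: print(c,d["conf"],d["bbox"],at(i,d["bbox"][:2],.013))
E
```

```text
position: [0.4557, -0.1231, 0.0372]
tool_rot: [[0.017, 1.0, -0.001], [1.0, -0.017, -0.016], [-0.016, -0.0, -1.0]]
ft_force: [0.6, 2.7, 2.1]
position: [0.4561, -0.0931, 0.0371]
tool_rot: [[0.017, 1.0, -0.001], [1.0, -0.017, -0.016], [-0.016, -0.001, -1.0]]
ft_force: [1.1, 3.3, 2.7]
scene 0.94 [242.9, 246.8, 52.5, 28.8] [0.4583 0.1456 0.013 ]
side 0.58 [259.8, 228.1, 48.2, 31.9] [0.463 0.152 0.013]
```

```bash
python3 -m pendant '[[0,0.008,0,-0.0001,0,0,0],[0,0.016,0,-0.0003,0,0,0],[0,0.024,0,-0.0004,0,0,0],[0,0.03,0,-0.0005,0,0,0],[0,0.03,0,-0.0005,0,0,0]]' | sed -n '2,4p'
python3 -m pendant '[[0,0.008,0,-0.0001,0,0,0],[0,0.016,0,-0.0003,0,0,0],[0,0.024,0,-0.0004,0,0,0],[0,0.03,0,-0.0005,0,0,0],[0,0.03,0,-0.0005,0,0,0]]' | sed -n '2,4p'
python3 - <<'E'
from h import *
for c in ("scene","side"):
    i=env.get_image(c)
    for d in env.trace(c,"crispbread")[:1]: print(c,d["conf"],d["bbox"],at(i,d["bbox"][:2],.013))
cv2.imwrite("pics/s6.png",cv2.resize(i["image"][140:290,190:340],(600,600),interpolation=cv2.INTER_CUBIC))
E
```

```text
position: [0.4569, -0.0638, 0.0372]
tool_rot: [[0.017, 1.0, -0.0], [1.0, -0.017, -0.017], [-0.017, 0.0, -1.0]]
ft_force: [1.5, 2.5, 2.5]
position: [0.4574, -0.034, 0.0371]
tool_rot: [[0.017, 1.0, -0.0], [1.0, -0.017, -0.017], [-0.017, 0.0, -1.0]]
ft_force: [1.1, 1.0, 2.7]
scene 0.92 [242.9, 247.7, 47.5, 28.2] [0.455  0.1413 0.013 ]
side 0.79 [253.1, 231.1, 39.5, 37.2] [0.4398 0.1497 0.013 ]
```

View pics/s6.png

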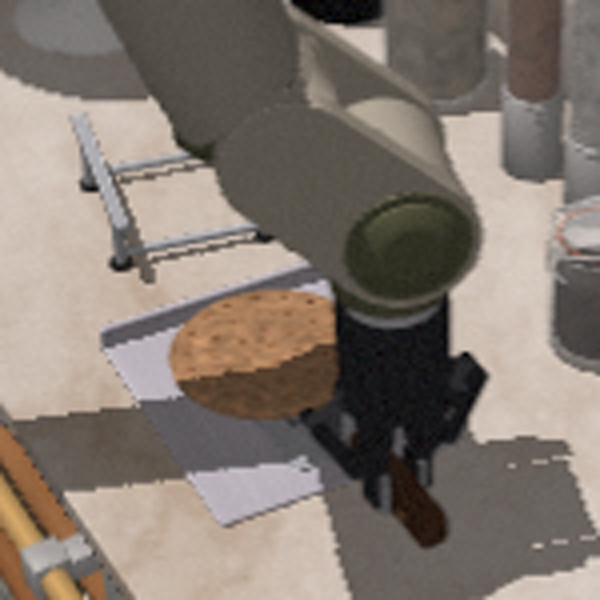

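The bread is against the lip and the blade is about half under. I'll advance ~20 mm more, because the neck stops the bread's rim near turner x = -48 mm.

```bash
python3 -m pendant '[[0,0.006,0,-0.0001,0,0,0],[0,0.012,0,-0.0002,0,0,0],[0,0.018,0,-0.0003,0,0,0],[0,0.020,0,-0.0004,0,0,0],[0,0.02,0,-0.0004,0,0,0]]' | sed -n '2,4p'
python3 - <<'E'
from h import *
im=env.get_image("wrist"); cv2.imwrite("pics/w7.png",im["image"])
for c in ("scene","side"):
    i=env.get_image(c)
    for d in env.trace(c,"crispbread")[:1]: print(c,d["conf"],d["bbox"],at(i,d["bbox"][:2],.013))
E
```

```text
position: [0.458, -0.015, 0.0374]
tool_rot: [[0.017, 1.0, 0.0], [1.0, -0.017, -0.019], [-0.019, 0.001, -1.0]]
ft_force: [-0.1, -5.3, 3.3]
scene 0.91 [238.2, 246.7, 46.3, 25.3] [0.4488 0.1563 0.013 ]
side 0.88 [252.2, 230.1, 40.9, 30.3] [0.4395 0.1551 0.013 ]
```

View pics/w7.png

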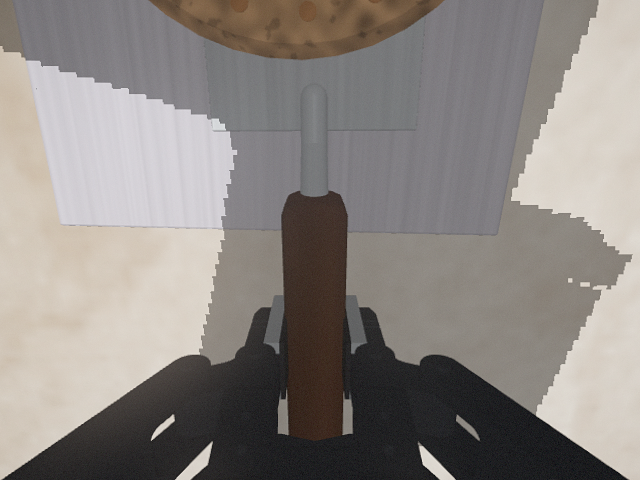

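The picture shows the bread's near rim at row ~58, some 25 px ahead of the neck (row 85), and slightly left of the blade's centre.

```bash
python3 - <<'E'
from h import *
im=env.get_image("wrist"); g=im["image"]
d=env.trace("wrist","crispbread")
if d:
    m=d[0]["mask"]; print(d[0]["conf"],d[0]["bbox"])
    P=[]
    for u in range(180,420,10):
        v=np.where(m[:,u])[0]
        if len(v) and v.max()>8: P.append(at(im,(u,v.max()+.5),.011)[:2])
    P=np.array(P); 
    from scipy.optimize import least_squares
    r=least_squares(lambda c:np.hypot(*(P-c).T)-.075,[.455,.15]); print("centre",r.x,np.abs(r.fun).max())
for uv in [(213,131),(417,129)]: print("blade rear",at(im,uv,.009))
print(at(im,(315,85),.009), "sheet edge",at(im,(62,224),.004),at(im,(498,235),.004))
E
```

```text
0.63 [297.9, 32.8, 291.1, 63.2]
centre [0.4548 0.1577] 0.0005962206683965965
blade rear [0.4205 0.0587 0.009 ]
blade rear [0.4988 0.0581 0.009 ]
[0.4599 0.0744 0.009 ] sheet edge [0.3508 0.021  0.004 ] [0.5385 0.0128 0.004 ]
```

```bash
python3 -m pendant '[[0,0.003,0,-0.0001,0,0,0],[0,0.006,0,-0.0002,0,0,0],[0,0.009,0,-0.0003,0,0,0],[0,0.012,0,-0.0003,0,0,0],[0,0.012,0,-0.0003,0,0,0]]' | sed -n '2,4p'
python3 - <<'E'
from h import *
im=env.get_image("wrist"); d=env.trace("wrist","crispbread")
if d:
    m=d[0]["mask"]; P=[]
    for u in range(180,420,10):
        v=np.where(m[:,u])[0]
        if len(v) and v.max()>8: P.append(at(im,(u,v.max()+.5),.011)[:2])
    P=np.array(P); 
    from scipy.optimize import least_squares
    r=least_squares(lambda c:np.hypot(*(P-c).T)-.075,[.455,.15]); print("centre",r.x,np.abs(r.fun).max())
E
```

```text
position: [0.4592, -0.0051, 0.0379]
tool_rot: [[0.016, 1.0, 0.002], [1.0, -0.016, -0.023], [-0.023, 0.003, -1.0]]
ft_force: [-0.8, -22.3, 4.5]
centre [0.4548 0.1571] 0.0004106572764448896
```

```bash
python3 -m pendant '[[0,-0.003,0,0,0,0,0],[0,-0.004,0,-0.001,0,0.02,0],[0,-0.004,0,-0.004,0,0.04,0],[0,-0.005,0,-0.008,0,0.06,0],[0,-0.005,0,-0.012,0,0.065,0]]' | sed -n '2,4p'
python3 -m pendant '[[0,0,0,-0.006,0,0,0],[0,0,0,-0.012,0,0,0],[0,0,0,-0.02,0,0,0],[0,0,0,-0.03,0,0,0],[0,0,0,-0.03,0,0,0]]' | sed -n '2,4p'
python3 - <<'E'
from h import *
im=env.get_image("wrist"); cv2.imwrite("pics/w8.png",im["image"])
im=env.get_image("side"); cv2.imwrite("pics/s8.png",im["image"])
d=env.trace("wrist","crispbread")
print(d[0]["bbox"] if d else None)
print(env.observe()["wrist_torque"])
E
```

```text
position: [0.4577, -0.0073, 0.0495]
tool_rot: [[0.018, 1.0, 0.0], [0.999, -0.018, 0.048], [0.048, -0.0, -0.999]]
ft_force: [-0.9, 0.9, -2.6]
position: [0.4583, -0.0087, 0.0802]
tool_rot: [[0.017, 1.0, 0.003], [0.999, -0.017, 0.047], [0.047, 0.002, -0.999]]
ft_force: [0.2, -0.1, -3.9]
[296.1, 45.3, 333.3, 90.0]
[-0.5479  0.0111  0.0377]
```

View pics/w8.png

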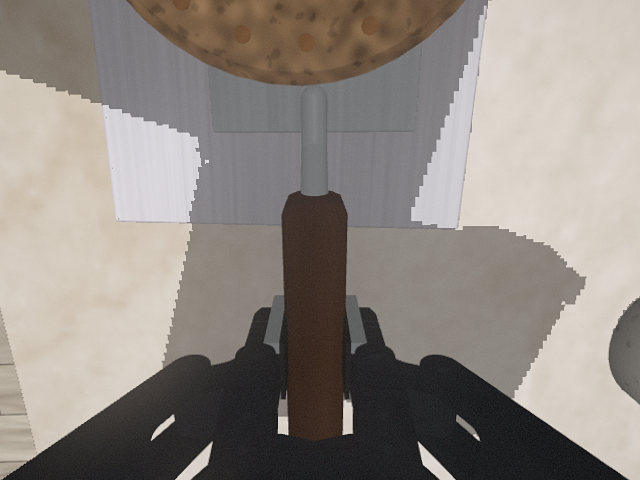

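The bread is on the blade, with its rim just ahead of the neck, level and clear of the sheet. I've used up my views, so from here I'll work numerically: fit the stand's rails in the clean first pictures and the bread in the tool frame.

```bash
cat > st.py <<'E'
from h import *
from scipy.optimize import minimize, least_squares
def rails(p):
    c,s=np.cos(p[2]),np.sin(p[2]); Q=[]
    for sy in (-1,1):
        for y in (52,64):
            Q.append([[p[0]+c*x-s*sy*y*1e-3,p[1]+s*x+c*sy*y*1e-3,.056] for x in np.linspace(-.08,.08,41)])
        for x in (-.08,.08):
            Q.append([[p[0]+c*x-s*sy*y*1e-3,p[1]+s*x+c*sy*y*1e-3,.056] for y in np.linspace(52,64,7)])
    return Q
def fitstand(imgs,start):
    L=[]
    for im,g in imgs:
        b=cv2.GaussianBlur(g,(0,0),.8).astype(np.float32)
        L.append((im,[ (cv2.Sobel(b[:,:,k],cv2.CV_32F,1,0),cv2.Sobel(b[:,:,k],cv2.CV_32F,0,1)) for k in range(3)]))
    def score(p,ret=False):
        out=[]
        for im,G in L:
            t=0;n=0
            for line in rails(p):
                uv=np.array([proj(im,P) for P in line]); d=np.gradient(uv,axis=0); d/=np.linalg.norm(d,axis=1)[:,None]
                v=0
                for gx,gy in G:
                    ax=cv2.remap(gx,uv[:,0].astype(np.float32),uv[:,1].astype(np.float32),1)[:,0];ay=cv2.remap(gy,uv[:,0].astype(np.float32),uv[:,1].astype(np.float32),1)[:,0]
                    v=v+np.abs((-d[:,1]*ax+d[:,0]*ay)).sum()
                t+=v;n+=len(line)
            out.append(t/n)
        return out if ret else -sum(out)
    best=None
    for dx in np.arange(-.02,.021,.005):
        for dy in np.arange(-.02,.021,.005):
            for a in np.radians(np.arange(-8,9,4)):
                p=np.array(start)+[dx,dy,a]; f=score(p)
                if best is None or f<best[0]: best=(f,p)
    r=minimize(score,best[1],method="Nelder-Mead",options=dict(initial_simplex=best[1]+np.array([[0,0,0],[.003,0,0],[0,.003,0],[0,0,.03]])))
    return r.x,score(r.x,True)
def bread(z=.0247):
    s=env.observe();p,M=np.array(s["position"]),np.array(s["tool_rot"])
    im=env.get_image("wrist"); d=env.trace("wrist","crispbread")
    if not d: return None
    m=d[0]["mask"]; P=[]
    for u in range(150,470,10):
        v=np.where(m[:,u])[0]
        if len(v) and v.max()>8:
            o,r=ray(im,(u,v.max()+.5)); o=M.T@(o-p); r=M.T@r; P.append((o+r*(z-o[2])/r[2])[:2])
    P=np.array(P); r=least_squares(lambda c:np.hypot(*(P-c).T)-.075,[.16,0]); return r.x,np.abs(r.fun).max()
E
python3 - <<'E'
from st import *
print("bread in tool",bread())
I=[(env.get_image(c),cv2.imread(f"pics/{c}0.png")) for c in("scene","side")]
st=[.481,.361,np.radians(77)]
for k in (I,I[:1],I[1:]):
    x,f=fitstand(k,st); print(x[:2],np.degrees(x[2]),f)
E
```

```text
bread in tool (array([ 0.1647, -0.0064]), np.float64(0.0005357946176802048))
[0.458  0.3309] 74.99482144131738 [np.float64(274.76870991267896), np.float64(290.31325367196183)]
[0.4648 0.3596] 76.32312487166604 [np.float64(278.406421225909)]
[0.4611 0.3415] 73.71816141602456 [np.float64(280.03276602009754)]
```

```bash
python3 -m pendant '[[0,0,0,-0.01,0,0,0],[0,0,0,-0.03,0,0,0],[0,0.0,0,-0.055,0,0,0],[0,0,0,-0.08,0,0,0],[0,0,0,-0.095,0,0,0]]' | sed -n '1,2p'
python3 -m pendant '[[0,0.008,-0.004,-0.02,0,0,0],[0,0.025,-0.012,-0.04,0,0,0],[0,0.045,-0.022,-0.06,0,0,0],[0,0.065,-0.032,-0.08,0,0,0],[0,0.085,-0.042,-0.09,0,0,0]]' | sed -n '1,2p'
python3 -m pendant '[[0,0.02,-0.01,-0.005,0,0,0],[0,0.04,-0.02,-0.005,0,0,0],[0,0.06,-0.03,-0.005,0,0,0],[0,0.08,-0.04,-0.005,0,0,0],[0,0.1,-0.05,-0.005,0,0,0]]' | sed -n '1,2p'
python3 -m pendant '[[0,0.02,-0.01,0,0,0,0],[0,0.04,-0.02,0,0,0,0],[0,0.055,-0.03,0,0,0,0],[0,0.065,-0.035,0,0,0,0],[0,0.065,-0.035,0,0,0,0]]' | sed -n '1,4p'
python3 - <<'E'
from st import *
print("bread in tool",bread())
im=env.get_image("wrist"); cv2.imwrite("pics/w9.png",im["image"]); np.save("w9pose.npy",im["pose"])
for d in env.tip_of("wrist","stand_top")[:3]: print("tip",d["conf"],d["centre"],at(im,d["centre"],.056))
for d in env.trace("wrist","stand_top")[:2]: print(d["conf"],d["bbox"])
for st0 in ([.481,.361,np.radians(77)],[.47,.345,np.radians(75)]):
    x,f=fitstand([(im,im["image"])],st0); print(x[:2],np.degrees(x[2]),f)
E
```

```text
time_s: 22.5
position: [0.4579, -0.0133, 0.176]
time_s: 23.12
position: [0.4167, 0.0687, 0.2697]
time_s: 23.75
position: [0.3681, 0.1692, 0.2783]
time_s: 24.38
position: [0.3348, 0.2344, 0.2811]
tool_rot: [[0.016, 1.0, 0.001], [0.999, -0.016, 0.047], [0.047, 0.0, -0.999]]
ft_force: [0.3, 0.2, -3.7]
bread in tool (array([ 0.1645, -0.0065]), np.float64(0.00048323086071916377))
0.75 [483.8, 82.8, 194.1, 165.0]
[0.4713 0.3744] 78.16200057482068 [np.float64(179.8624959405705)]
[0.466  0.3494] 78.81666088327285 [np.float64(199.1440378338007)]
```

```bash
python3 -m pendant '[[0,0.01,0,0,0,0,0],[0,0.03,0,0,0,0,0],[0,0.05,0,0,0,0,0],[0,0.065,0,0,0,0,0],[0,0.07,0,0,0,0,0]]' | sed -n '1,2p'
python3 - <<'E'
from st import *
im=env.get_image("wrist"); cv2.imwrite("pics/w10.png",im["image"])
for d in env.tip_of("wrist","stand_top")[:3]: print("tip",d["conf"],d["centre"],at(im,d["centre"],.056))
D=env.trace("wrist","stand_top")
print([ (d["conf"],d["bbox"]) for d in D])
if D:
    m=D[0]["mask"]; cv2.imwrite("pics/m10.png",m*255)
    for v in range(0,260,12):
        u=np.where(m[v])[0]
        if len(u):
            # runs
            br=np.split(u,np.where(np.diff(u)>2)[0]+1)
            print(v,[(int(b[0]),int(b[-1])) for b in br],at(im,(u[-1]+.5,v),.056)[:2])
b=env.trace("wrist","crispbread"); print(b[0]["bbox"] if b else None)
E
```

```text
time_s: 25.25
position: [0.3363, 0.3049, 0.2841]
[(0.9, [475.2, 137.6, 198.3, 203.0])]
36 [(431, 437)] [0.4427 0.456 ]
48 [(424, 438)] [0.4443 0.4468]
60 [(421, 434)] [0.4416 0.4376]
72 [(420, 432), (553, 569)] [0.5579 0.4255]
84 [(419, 429), (442, 485), (548, 565)] [0.5561 0.4159]
96 [(418, 426), (500, 561)] [0.5543 0.4062]
108 [(417, 424), (541, 556)] [0.5515 0.3964]
120 [(416, 420), (537, 552)] [0.5496 0.3864]
132 [(403, 417), (533, 548)] [0.5477 0.3762]
144 [(400, 413), (529, 544)] [0.5457 0.3658]
156 [(397, 410), (525, 540)] [0.5437 0.3552]
168 [(394, 407), (520, 536)] [0.5416 0.3445]
180 [(380, 405), (516, 532)] [0.5395 0.3335]
192 [(382, 442), (513, 527)] [0.5364 0.3224]
204 [(386, 398), (464, 502), (509, 522)] [0.5333 0.3111]
216 [(386, 395), (504, 519)] [0.532  0.2996]
228 [(501, 515)] [0.5296 0.2878]
[297.4, 48.1, 337.5, 90.7][ WARN:0@0.870] global loadsave.cpp:1063 imwrite_ Unsupported depth image for selected encoder is fallbacked to CV_8U.
```

```bash
python3 - <<'E'
from st import *
s=env.observe(); im=dict(env.get_image("wrist"))
h=np.radians(78.4); hx=np.array([np.cos(h),np.sin(h)]); ry=np.array([np.sin(h),-np.cos(h)])
C=np.array([.481,.367])
for uv in [(403,138),(397,156),(394,168),(407,168),(410,156),(513,192),(541,108)]:
    P=at(im,uv,.056)[:2]-C; print(uv,"along",P@hx,"lat",P@ry)
T=C-hx*.1645-ry*(-.0035); print(T)
b=bread(); print(b)
def tool(p): return down(78.4)@R.from_rotvec([0,p,0]).as_matrix()
Tb=C-hx*.28+0*ry
plan([([T[0],T[1],.2],tool(.03)),([T[0],T[1],.1],tool(.01)),([T[0],T[1],.09],tool(.0))])
E
```

```text
(403, 138) along -0.007407385257603595 lat -0.06285099488628126
(397, 156) along -0.023872534294608908 lat -0.06432186100245806
(394, 168) along -0.03492108586169021 lat -0.0644175243462198
(407, 168) along -0.03272695546853276 lat -0.052608336698154005
(410, 156) along -0.02170033039839656 lat -0.052613732056217326
(513, 192) along -0.036244624781858636 lat 0.05042624679547569
(541, 108) along 0.03933762590420615 lat 0.050379824658254614
[0.4514 0.2052]
(array([ 0.1642, -0.0063]), np.float64(0.0003874255613127292))
[-0.1004  0.1167  0.0797] [-0.0069 -0.0173  0.1842]
[-0.003  0.     0.1  ] [-0.   -0.02  0.  ]
[-0.0001  0.      0.01  ] [ 0.   -0.01  0.  ]
```

```bash
python3 -m pendant '[[0,-0.005,0.006,0.004,0,0,0.01],[0,-0.018,0.02,0.012,0,-0.003,0.03],[0,-0.035,0.04,0.025,0,-0.006,0.06],[0,-0.05,0.06,0.037,0,-0.009,0.09],[0,-0.065,0.078,0.05,-0.003,-0.012,0.12]]' | sed -n '1,2p'
python3 -m pendant '[[0,-0.01,0.008,0.01,0,0,0.02],[0,-0.018,0.018,0.02,0,0,0.04],[0,-0.022,0.026,0.027,0,0,0.06],[0,-0.024,0.028,0.03,0,0,0.064],[0,-0.024,0.028,0.03,0,0,0.064]]' | sed -n '1,3p'
python3 - <<'E'
from st import *
print(bread())
def tool(p): return down(78.4)@R.from_rotvec([0,p,0]).as_matrix()
plan([([.4514,.2052,.115],tool(.01)),([.4514,.2052,.092],tool(.0))])
E
```

```text
time_s: 26.22
position: [0.4143, 0.2392, 0.2306]
time_s: 26.85
position: [0.4377, 0.2138, 0.2004]
tool_rot: [[0.2, 0.98, 0.003], [0.979, -0.2, 0.035], [0.035, -0.004, -0.999]]
(array([ 0.1644, -0.0064]), np.float64(0.0005749234054282931))
[-0.0089  0.0156  0.0854] [-0.0037 -0.0254  0.0015]
[-0.0002  0.      0.023 ] [ 0.   -0.01  0.  ]
```

```bash
python3 -m pendant '[[0,-0.004,0.006,0.01,0,-0.005,0],[0,-0.008,0.012,0.03,0,-0.01,0],[0,-0.009,0.0156,0.055,-0.003,-0.018,0],[0,-0.009,0.0156,0.075,-0.004,-0.025,0.0015],[0,-0.009,0.0156,0.0854,-0.004,-0.025,0.0015]]' | sed -n '1,3p'
python3 -m pendant '[[0,0,0,0.008,0,-0.005,0],[0,0,0,0.015,0,-0.01,0],[0,0,0,0.018,0,-0.01,0],[0,0,0,0.018,0,-0.01,0]]' | sed -n '1,4p'
python3 - <<'E'
from st import *
b=bread();print(b); s=env.observe()
im=env.get_image("wrist")
C=np.array([.481,.367]);h=np.radians(78.4); hx=np.array([np.cos(h),np.sin(h)]); ry=np.array([np.sin(h),-np.cos(h)])
W=s["position"]+s["tool_rot"]@np.r_[b[0],.03]; print("bread world",W,"err along,lat",(W[:2]-C)@hx,(W[:2]-C)@ry)
for c in("scene","side"):
    i=env.get_image(c)
    for d in env.trace(c,"crispbread")[:1]: print(c,at(i,d["bbox"][:2],.07))
E
```

```text
time_s: 27.58
position: [0.4513, 0.2047, 0.1134]
tool_rot: [[0.201, 0.979, 0.0], [0.979, -0.201, 0.01], [0.009, -0.002, -1.0]]
time_s: 28.08
position: [0.4516, 0.205, 0.0967]
tool_rot: [[0.202, 0.979, 0.0], [0.979, -0.202, 0.0], [0.0, 0.0, -1.0]]
ft_force: [0.0, 0.5, -4.5]
(array([ 0.1643, -0.0064]), np.float64(0.0004689373845551126))
bread world [0.4786 0.3672 0.067 ] err along,lat -0.00033293899587507616 -0.0023798893629796113
scene [0.4813 0.3643 0.07  ]
side [0.4615 0.3908 0.07  ]
```

Centred and level. Now I'll lower it gently through the rail height.

```bash
python3 -m pendant '[[0,0,0,0.002,0,0,0],[0,0,0,0.004,0,0,0],[0,0,0,0.006,0,0,0],[0,0,0,0.008,0,0,0],[0,0,0,0.009,0,0,0]]' | sed -n '2,4p'
python3 -m pendant '[[0,0,0,0.002,0,0,0],[0,0,0,0.0035,0,0,0],[0,0,0,0.005,0,0,0],[0,0,0,0.007,0,0,0],[0,0,0,0.009,0,0,0]]' | sed -n '2,4p'
python3 -m pendant '[[0,0,0,0.003,0,0,0],[0,0,0,0.006,0,0,0],[0,0,0,0.008,0,0,0],[0,0,0,0.008,0,0,0]]' | sed -n '1,4p'
python3 - <<'E'
from st import *
s=env.observe(); print(s["wrist_torque"]); print(bread(.072*0+.0705-.063))
E
```

```text
position: [0.4515, 0.2049, 0.0875]
tool_rot: [[0.202, 0.979, -0.0], [0.979, -0.202, 0.0], [0.0, -0.0, -1.0]]
ft_force: [0.3, 0.2, -4.4]
position: [0.4516, 0.205, 0.0785]
tool_rot: [[0.202, 0.979, -0.0], [0.979, -0.202, 0.0], [0.0, -0.0, -1.0]]
ft_force: [-0.6, -0.4, -1.6]
time_s: 30.18
position: [0.4515, 0.205, 0.0705]
tool_rot: [[0.202, 0.979, -0.0], [0.979, -0.202, 0.0], [0.0, -0.0, -1.0]]
ft_force: [-0.4, -0.3, -2.7]
[-0.1922  0.0042  0.0193]
(array([ 0.1644, -0.0063]), np.float64(0.00033167793314300975))
```

```bash
python3 -m pendant '[[0,-0.01,0,0,0,0,0],[0,-0.03,0,0,0,0,0],[0,-0.06,0,0,0,0,0],[0,-0.09,0,0,0,0,0],[0,-0.12,0,0,0,0,0]]' | sed -n '1,4p'
python3 -m pendant '[[0,-0.03,0,0,0,0,0],[0,-0.06,0,0,0,0,0],[0,-0.085,0,0,0,0,0],[0,-0.095,0,0,0,0,0],[0,-0.095,0,0,0,0,0]]' | sed -n '1,4p'
python3 - <<'E'
from st import *
for c in("scene","side"):
    i=env.get_image(c)
    for d in env.trace(c,"crispbread")[:1]: print(c,d["conf"],d["bbox"],at(i,d["bbox"][:2],.063))
    for d in env.tip_of(c,"crispbread")[:1]: print(c,at(i,d["centre"],.056))
plan([([.425,-.005,.0365],down(88))])
E
```

```text
time_s: 30.9
position: [0.427, 0.0861, 0.0708]
tool_rot: [[0.202, 0.979, 0.0], [0.979, -0.202, -0.0], [0.0, 0.0, -1.0]]
ft_force: [0.4, 0.1, -1.9]
time_s: 31.52
position: [0.4081, -0.0059, 0.0707]
tool_rot: [[0.203, 0.979, 0.0], [0.979, -0.203, 0.0], [0.0, 0.0, -1.0]]
ft_force: [0.7, 0.7, -2.5]
scene 0.89 [206.3, 207.6, 51.3, 25.4] [0.4833 0.3636 0.063 ]
scene [0.4693 0.3634 0.056 ]
side 0.69 [221.4, 179.9, 21.2, 24.8] [0.4415 0.3656 0.063 ]
side [0.4808 0.3542 0.056 ]
[0.0034 0.0164 0.0341] [-0.0001 -0.0002 -0.1671]
```

```bash
python3 -m pendant '[[0,0.003,0.01,0.012,0,0,-0.08],[0,0.003,0.016,0.024,0,0,-0.16],[0,0.003,0.016,0.03,0,0,-0.16],[0,0.003,0.016,0.0335,0,0,-0.16],[0,0.003,0.016,0.035,0,0,-0.16]]' | sed -n '1,4p'
python3 -m pendant '[[0,0,0,0.0008,0,0,0],[0,0,0,0.0008,0,0,0]]' | sed -n '1,4p'
```

```text
time_s: 32.45
position: [0.4243, -0.0059, 0.0359]
tool_rot: [[0.044, 0.999, -0.0], [0.999, -0.044, -0.0], [-0.0, -0.0, -1.0]]
ft_force: [-3.0, -3.4, 7.1]
time_s: 32.7
position: [0.4243, -0.006, 0.0356]
tool_rot: [[0.044, 0.999, 0.0], [0.999, -0.044, -0.0], [-0.0, 0.0, -1.0]]
ft_force: [-4.2, -2.2, 9.0]
```

Seated on the sheet. I'll release the handle and rise straight up.

```bash
python3 -m pendant '[[0.5,0,0,0,0,0,0],[0.7,0,0,0,0,0,0],[0.7,0,0,-0.02,0,0,0],[0.7,0,0,-0.07,0,0,0],[0.7,0,0,-0.13,0,0,0]]'
python3 -m pendant '[[0.7,0,0,-0.05,0,0,0],[0.7,-0.03,0,-0.08,0,0,0],[0.7,-0.06,0,-0.08,0,0,0],[0.7,-0.06,0,-0.08,0,0,0]]' | sed -n '1,4p'
python3 - <<'E'
from st import *
im=env.get_image("wrist")
for t,z in dict(turner=.004,turner_grip=.032).items():
    for d in env.tip_of("wrist",t)[:1]: print(t,d["conf"],at(im,d["centre"],z))
i=env.get_image("scene")
for t,z in dict(turner=.004,turner_grip=.032,crispbread=.056,stand_top=.056,salt_mill=0,clip_jar=0,salt_cellar=0).items():
    for d in env.tip_of("scene",t)[:1]: print("scene",t,round(d["conf"],2),at(i,d["centre"],z))
# bread silhouette fit on rails, both cams
for c in("scene","side"):
    i=env.get_image(c)
    for d in env.trace(c,"crispbread")[:1]: 
        cs=cv2.convexHull(max(cv2.findContours(d["mask"].astype(np.uint8),0,1)[0],key=cv2.contourArea))
        P=np.array([at(i,p[0].astype(float),.066)[:2] for p in cs],np.float32); print(c,d["conf"],d["bbox"],cv2.minEnclosingCircle(P))
        th=np.linspace(0,6.283,60); Q=np.array([proj(i,[.479+.075*np.cos(t),.366+.075*np.sin(t),z]) for z in(.061,.070) for t in th]); print("expected",(Q.min(0)+Q.max(0))/2,np.ptp(Q,axis=0))
E
```

```text
time_s: 33.33
position: [0.424, -0.0058, 0.1659]
tool_rot: [[0.043, 0.999, -0.002], [0.999, -0.043, 0.001], [0.001, -0.002, -1.0]]
ft_force: [1.0, -0.1, 0.3]
grip_width: 0.0597
gripper_force: 0.0
time_s: 33.83
position: [0.4218, -0.067, 0.2449]
tool_rot: [[0.046, 0.999, 0.0], [0.999, -0.046, -0.0], [-0.0, 0.0, -1.0]]
ft_force: [0.8, -1.1, -0.2]
turner_grip 0.92 [ 0.4241 -0.0038  0.032 ]
scene turner 0.89 [0.4306 0.1245 0.004 ]
scene turner_grip 0.84 [ 0.4234 -0.0157  0.032 ]
scene crispbread 0.83 [0.4834 0.3756 0.056 ]
scene stand_top 0.64 [0.4856 0.38   0.056 ]
scene salt_mill 0.6 [ 0.6982 -0.2013  0.    ]
scene clip_jar 0.58 [0.6831 0.0664 0.    ]
scene salt_cellar 0.9 [ 0.6847 -0.0562  0.    ]
scene 0.82 [205.6, 209.5, 43.1, 22.4] ((0.47694072127342224, 0.365433007478714), 0.0816621407866478)
expected [204.5039 207.5518] [46.8647 22.4278]
side 0.84 [233.2, 179.2, 47.3, 30.0] ((0.4760596752166748, 0.36508429050445557), 0.08450575172901154)
expected [232.1647 176.116 ] [48.347  29.9172]
```

Both fixed cameras put the bread on the stand within a few mm of where I expected it. The turner is flat on the sheet, the bystanders haven't moved and the arm is clear, so I'm handing in.

```bash
python3 -c "
from rig import env
print(env.close_job())"
```

```text
the job is handed in; nothing more can be done
None
```

I handed the job in at about 34 s of the 72 s allowed, but the hand-in returned no verdict, so I can't confirm it passed. By the last camera readings the bread is flat on the stand's rails within a few mm of centre, the turner lies flat and released on the baking sheet, and the mill, jar and salt cellar are where they started.

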